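# Set the stirrer's speed lever to its second stop

### The job

Stir the blue-capped vial at full speed: on the two-place stirrer, push the slide lever on the vial's own side out of off, past the first notch and fully home at its second stop, then press the green start button and let it come back up. Only push with the fingertips - do not pinch, ram or pick up anything - and leave the other lever at off and the vial, bottles and glassware standing where they are.

Things in the scene. Friction and masses are not known exactly. Their poses are not given: they have to be found in the camera images.
- stirrer: white two-place magnetic stirrer, 160 (x) x 260 (y) x 55 mm high, fixed; origin under its centre; -x is its front (towards the robot), +y its left seen from the robot. Two round white plates (88 mm across, top at z 63) at x +32, y +65 (left) and y -65 (right). On the grey control strip along the front (z 55), all at x -50: two orange slide levers and, at y 0, the green start button.
- lever_left (a joint): travel in m of the left plate's orange slide lever along the stirrer's +y: 0 off, 0.040 second stop. Sprung into off, into a first notch at 0.019 and into the second stop; leaving off and leaving the notch each take 6 to 8 N; it falls back into the notch unless brought past 0.031, from where it snaps home.
- lever_right (a joint): the same for the right orange slide lever, which belongs to the right plate; it also goes from off (0) towards the stirrer's +y to the second stop (0.040).
- lever_left_knob (a point): centre of the left lever's upright orange paddle, 22 mm above the control strip; the paddle is 26 (x) x 10 (y) x 32 mm high, from 6 to 38 mm above the strip; moves with the lever. At off it is at stirrer x -50, y +58 mm.
- lever_right_knob (a point): the same for the right lever; at off it is at stirrer x -50, y -102 mm.
- start (a joint): travel in m of the green start button, 0 up to 0.006 fully down; it springs back; fully down takes about 5 N; a press counts from 0.004.
- start_top (a point): centre of the top face of the green start button (26 mm across, pressed straight down), 13 mm above the strip; its flat black housing is 42 mm across and 3 mm high.
- blue_vial: loose clear vial with a blue screw cap, 27 mm across, 54 mm high, standing on one of the two stirring plates (left or right); origin under its centre.
- yellow_bottle: loose small bottle with a yellow cap, 31 mm across, 59 mm high, standing on the other plate; origin under its centre. Leave alone.
- glass_tube: loose graduated glass cylinder on a foot, 33 mm across, 86 mm high, on the bench left of the stirrer; origin under its centre. Leave alone.
- dropper_red: loose brown dropper bottle with a red top, 28 mm across, 96 mm high, behind the stirrer; origin under its centre. Leave alone.
- dropper_black: the same with a black top.
Not all that is in view belongs to the job. What is shaped like the dropper_black but orange is not meant.

How it is judged:
On the way, in this order (a step that is already met when the one before it is completed fails the run):
1. the lever on the vial's side stands at its second stop, the other lever at off (((y of blue_vial in the frame of stirrer above 0 m and value of joint lever_left above 0.0385 m and value of joint lever_right below 0.004 m) or (y of blue_vial in the frame of stirrer below 0 m and value of joint lever_right above 0.0385 m and value of joint lever_left below 0.004 m))), for 0.2 s.
2. the green start button is pressed while the lever stands at its second stop (((y of blue_vial in the frame of stirrer above 0 m and value of joint lever_left above 0.0385 m and value of joint lever_right below 0.004 m) or (y of blue_vial in the frame of stirrer below 0 m and value of joint lever_right above 0.0385 m and value of joint lever_left below 0.004 m)) and value of joint start above 0.004 m), for 0.05 s.
At the end, for the whole second after the job is handed in: The lever on the blue-capped vial's side is beyond 38.5 mm of its 40 mm travel, the other below 4 mm, the start button is up again (under 2 mm), and the vial, bottles and glass cylinder stand upright within 20 mm of where they were (((y of blue_vial in the frame of stirrer above 0 m and value of joint lever_left above 0.0385 m and value of joint lever_right below 0.004 m) or (y of blue_vial in the frame of stirrer below 0 m and value of joint lever_right above 0.0385 m and value of joint lever_left below 0.004 m)) and value of joint start below 0.002 m and distance of each of blue_vial, yellow_bottle, glass_tube, dropper_red, dropper_black from where it was at the start of the episode below 0.02 m and angle between each of blue_vial, yellow_bottle, glass_tube, dropper_red, dropper_black's own z axis and vertical below 0.15 rad and linear speed of each of blue_vial, yellow_bottle below 0.02 m/s); the robot touches nothing.
It fails at once if start was pressed before the vial's lever had been pushed home (value of joint start above 0.004 m and ((y of blue_vial in the frame of stirrer above 0 m and value of joint lever_left below 0.034 m) or (y of blue_vial in the frame of stirrer below 0 m and value of joint lever_right below 0.034 m))).
It fails at once if the other lever was moved ((y of blue_vial in the frame of stirrer above 0 m and value of joint lever_right above 0.008 m) or (y of blue_vial in the frame of stirrer below 0 m and value of joint lever_left above 0.008 m)).
It fails at once if a lever or the button was pinched or rammed (over 35 N) (contact force between the fingers and lever_left above 35 N or contact force between the fingers and lever_right above 35 N or contact force between the fingers and start above 35 N).
It fails at once if a bystander or the vial was lifted, knocked over or pushed away (distance of any of blue_vial, yellow_bottle, glass_tube, dropper_red, dropper_black from where it was at the start of the episode above 0.03 m or angle between any of blue_vial, yellow_bottle, glass_tube, dropper_red, dropper_black's own z axis and vertical above 0.4 rad).
It also fails if it takes over 45 s, if anything falls off the work surface, if the arm or the gripper's body presses on something with over 40 N, if the wrist force passes 120 N, or if a joint passes its speed limit or range.

### The arm

A 6-joint arm with a two-finger parallel gripper is mounted at the origin on a cart in front of the work surface, level with it; the furniture and walls round the work are solid. World frame = base frame: x ahead of the robot, y to its left, z up, the work surface at z = 0. Lengths are in m, angles in rad, forces in N, time in s.
With the tool pointing down it reaches from about 0.35 to 0.975 m from the base axis. Payload 4.9 kg.
Tool frame: the origin (TCP) lies on the centre line of the jaws, within the pads' length; the fingertips stand manip.tip_reach ahead of it and the grasp point (between the pads) is the TCP (manip.tip_reach is the distance from the TCP to the fingertips, in m); z points along the fingers, y is the line along which they close (so a half turn about z gives the same grasp; the last joint's range is limited). The gripper opens to 85 mm and grips with 20 to 120 N. Pads are 22 mm wide; open, the fingers measure 114 mm over their backs; the gripper's body (76 mm by 85 mm) begins 54 mm behind the grasp point. The pads swing forward as they close: fully open they stand 13 mm farther back than shut.
Start: joints at [1.228, 0.053, 1.613, -0, 1.476, -0.119], TCP at [0.139, 0.609, 0.25] pointing down, gripper open.
Joint ranges: [-3.01, 3.01], [-1.01, 2.22], [0.06, 2.58], [-1.02, 4.17], [0.09, 2.62], [-3.14, 3.14]. Speed limits (rad/s): [2.57, 2.57, 3.14, 3.14, 3.14, 3.14].

### API

Orientations are given as a unit quaternion [w, x, y, z].
In Python, from plant import manip gives the robot as it stands. The module is installed in compiled form; this text tells all that it offers.
- The arm moves only by the tool move_arm, never from a script. Its argument "rows" is a list of rows, each a list of 7 numbers: the shift along the tool's x, y, z in cm, then the turn, a rotation vector about the tool's x, y, z in degrees, then the opening, from -1 (shut) to 1 (fully open). In form: [[tx, ty, tz, ax, ay, az, jaw], ...]. A call has 1 to 20 rows; each row shifts and turns the commanded pose from where the row before left it, along the tool's axes as they then stand; what a row does not reach is not made up. A row lasts 1/12 s, in which the tool goes at most 41.7 mm and 7.16 degrees, less where a joint would pass 70% of its speed; a pose out of reach is approached as far as the arm can. A call is refused whole if a number of a shift passes 4.17 or a number of a turn 7.16, either way. A call with a gripper value outside its range is refused whole. The fingers move at their own pace and stop on an object; the grip force is fixed at half the most. Time passes only in rows, so rows that do not move let the fingers close. It gives the time, the measured TCP pose, the force, the opening and the grip force at its end, in the units of the state.
- manip.state(): the state, without advancing time (a new reading comes with each control period).
- manip.grab_frame(name): name is "scene" or "top"; returns a dict with "img" (384x512x3 uint8, blue, green, red), "mtx" (3x3 intrinsics, pixels), "k1" (the pictures are not rectified: a ray, as slopes to the right and down, at radius r is drawn at 1 + k1 r^2 times it, then the intrinsics apply), "R" (3x3) and "t" (3): a world point X has camera coordinates R X + t. Camera axes: x right, y down, z forward; pixel columns grow to the right and rows downward; lengths in m; the calibration is good to about 2 mm. A picture is of the moment at which its call begins. There is no depth.
- manip.job_done(): hands the job in; it is judged then, once.
The state is a dict: "time": time; "joint_pos": joint angles; "joint_vel": joint speeds; "joint_efforts": joint torques, N m; "tool_pos": TCP position; "tool_rot": TCP orientation; "contact_force": force on the tool from outside, world axes, zero at the start; "ft_torque": the same for the moment, N m; "gripper_width": opening from 0.0 (shut) to 1.0 (fully open); "grasp_force": force on a finger pad.
Only numpy, scipy, OpenCV 4.12 (cv2) and the standard library are available. Lean on these libraries where they do the work, as an engineer would, in place of code of your own. Each camera call takes 0.05 s, during which the arm holds its last target. There are 200 camera calls.

## Working session

There is one attempt and no reset: what is moved stays moved. The work goes in short steps, Python scripts to look and compute and a tool call to move; the robot and the scene stay as the last step left them, time stands still between calls to the robot, and variables do not carry over. Pictures are saved under pics/ and viewed, at most 10 in all, crops included, and the job is handed in when it is done.

Besides the shell and the picture viewer there is one more tool, called after "Emit:" as name(argument=value, ...) on one line, values as JSON. move_arm: Moves the arm, as the interface text tells. Its arguments: {"type":"object","properties":{"rows":{"type":"array","items":{"type":"array","items":{"type":"number"}}}},"required":["rows"]}

```bash
mkdir -p pics; cat > h.py <<'E'
from plant import manip
import numpy as np, cv2
def snap(n,f):
    d=manip.grab_frame(n); cv2.imwrite(f,d['img']); return d
def proj(d,X):
    X=np.atleast_2d(X); c=X@np.array(d['R']).T+np.array(d['t']); s=c[:,:2]/c[:,2:]
    s=s*(1+d['k1']*(s**2).sum(1,keepdims=True)); M=np.array(d['mtx']); return s@M[:2,:2].T+M[:2,2]
def unproj(d,px,z):
    M=np.array(d['mtx']); q=(np.array(px,float)-M[:2,2])/[M[0,0],M[1,1]]; s=q.copy()
    for _ in range(20): s=q/(1+d['k1']*(s@s))
    R=np.array(d['R']);t=np.array(d['t']); r=R.T@np.r_[s,1]; o=-R.T@t
    return o+r*(z-o[2])/r[2]
E
python3 - <<'E'
from h import *
a=snap('scene','pics/s0.png');b=snap('top','pics/t0.png')
import pickle; pickle.dump((a,b),open('c.pkl','wb'))
s=manip.state();print(s['tool_pos'],s['tool_rot'],s['gripper_width'],manip.tip_reach,s['contact_force'],s['time'])
for d in(a,b):print(-np.array(d['R']).T@d['t'],d['k1'])
E
```

```text
[0.13852338 0.60890832 0.24917268] [-2.05592522e-04  1.11676794e-01  9.93744147e-01 -9.06172348e-04] 0.9993863523012979 0.019 [-0.29473422 -0.9115492  -0.53007588] 0.1
[-0.07171476 -0.49802164  0.49662517] -0.07263814318402154
[ 0.51268313 -0.10980453  0.9375891 ] -0.07915750898798166
```

View pics/s0.png

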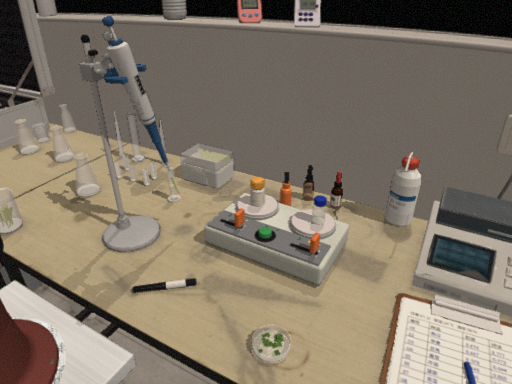

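View pics/t0.png

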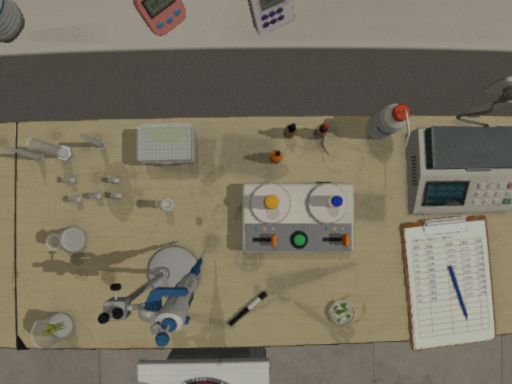

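The stirrer is at about (298,218) in the top picture. The blue cap is at (337,201) on the right plate and the yellow one at (271,202) on the left. Orange candidates are the left lever (272,240), the right lever (347,240) and the decoy orange dropper (277,157). By the description I want the right lever. The green button is at (299,240). Next I'll measure and check a close crop.

```bash
cat > m.py <<'E'
from h import *
import pickle
from scipy.optimize import least_squares
a,b=pickle.load(open('c.pkl','rb'))
def cen(d,box,lo,hi):
    x0,y0,x1,y1=box; h=cv2.cvtColor(d['img'][y0:y1,x0:x1],cv2.COLOR_BGR2HSV)
    m=cv2.inRange(h,lo,hi); n,l,s,c=cv2.connectedComponentsWithStats(m); i=1+np.argmax(s[1:,4]); return c[i]+[x0,y0],s[i]
O=((3,150,120),(18,255,255));G=((50,100,60),(85,255,255))
obs=[(b,(255,230,285,252),O,(-.05,.058,.079)),(b,(330,230,360,252),O,(-.05,-.102,.079)),(b,(285,228,315,252),G,(-.05,0,.067)),
(a,(225,200,250,232),O,(-.05,.058,.077)),(a,(303,228,325,258),O,(-.05,-.102,.077)),(a,(250,222,280,245),G,(-.05,0,.067))]
P=[];
for d,bx,c,X in obs:
    p,s=cen(d,bx,*c);P.append(p);print(p.round(1),s)
def W(v,X): c,s=np.cos(v[2]),np.sin(v[2]); return np.array([v[0]+c*X[0]-s*X[1],v[1]+s*X[0]+c*X[1],X[2]])
f=lambda v:np.concatenate([proj(o[0],W(v,o[3]))[0]-p for o,p in zip(obs,P)])
r=least_squares(f,[.5,-.2,0]);print(r.x,r.fun.reshape(-1,2).round(1))
v=r.x
for n,X in dict(knobR=(-.05,-.102,.077),knobL=(-.05,.058,.077),start=(-.05,0,.068),plR=(.032,-.065,.063)).items():print(n,W(v,X).round(4))
for n,bx,z in(('blue',(325,190,350,212),.115),):
    p,s=cen(b,bx,(105,150,80),(130,255,255));print(n,p,unproj(b,p,z))
for q,z in(((244,252),.055),((354,252),.055),((354,184),.055),((243,184),.055)):print(q,unproj(b,q,z).round(3))
A=b['img'][170:262,232:365];B=a['img'][165:285,195:360]
im=np.hstack([cv2.resize(A,(399,300),interpolation=2),cv2.resize(B,(400,300),interpolation=2)])
cv2.imwrite('pics/crop.png',im)
E
python3 m.py
```

```text
[273.9 240.4] [17  5  5 12 51]
[347. 240.] [16  5  3 11 33]
[299.4 239.6] [  9   6  12  12 116]
[239.4 217. ] [ 10   9  10  18 124]
[314.8 242.1] [  6   5  11  21 129]
[264.9 232.1] [  8   5  14  11 126]
[ 0.49476113 -0.23080916 -0.01579544] [[ 0.5 -0. ]
 [-0.7 -0.3]
 [ 0.5  0.2]
 [-0.1  0.8]
 [-0.2  0.7]
 [-0.  -1.6]]
knobR [ 0.4432 -0.332   0.077 ]
knobL [ 0.4457 -0.172   0.077 ]
start [ 0.4448 -0.23    0.068 ]
plR [ 0.5257 -0.2963  0.063 ]
blue [336.60810811 200.82432432] [ 0.52932325 -0.30419592  0.115     ]
(244, 252) [ 0.419 -0.104  0.055]
(354, 252) [ 0.413 -0.355  0.055]
(354, 184) [ 0.568 -0.36   0.055]
(243, 184) [ 0.573 -0.105  0.055]
```

View pics/crop.png

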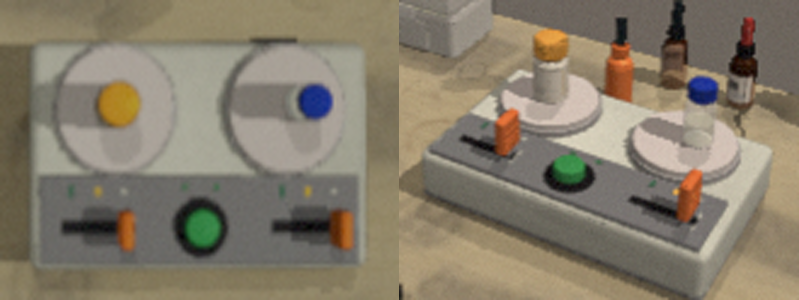

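Confirmed: blue vial on the right plate with the right lever at off, and the measured footprint matches 160x260. Now I'll locate the tall pipette stand, which lies on the arm's path.

```bash
cat > tri.py <<'E'
from h import *
import pickle
a,b=pickle.load(open('c.pkl','rb'))
from scipy.optimize import least_squares
def tri(pa,pb):
    r=least_squares(lambda X:np.r_[proj(a,X)[0]-pa,proj(b,X)[0]-pb],[.4,.1,.2]);return r.x.round(3),np.abs(r.fun).max().round(1)
print('piptop',tri((108,22),(162,339)))
print('knob1',tri((88,38),(116,287)),tri((88,38),(103,317)))
print('tip',tri((172,198),(200,262)))
print('base',unproj(b,(173,267),0.01),unproj(a,(131,232),.01))
print('balance',unproj(b,(412,210),.08),unproj(b,(408,130),.1),'redbottle',unproj(b,(400,112),.2))
E
python3 tri.py
python3 - <<'E'
import cv2
i=cv2.imread('pics/t0.png')[215:384,80:290];j=cv2.imread('pics/s0.png')[0:260,50:250]
cv2.imwrite('pics/st.png',cv2.hconcat([cv2.resize(i,(450,400)),cv2.resize(j,(310,400))]))
E
```

```text
piptop (array([ 0.352, -0.001,  0.44 ]), np.float64(0.5))
knob1 (array([0.4  , 0.081, 0.401]), np.float64(13.3)) (array([0.373, 0.085, 0.41 ]), np.float64(1.5))
tip (array([ 0.411, -0.018,  0.096]), np.float64(5.1))
base [0.38216703 0.06504603 0.01      ] [0.36553619 0.05860961 0.01      ]
balance [ 0.50574447 -0.48462684  0.08      ] [ 0.68403276 -0.47458446  0.1       ] redbottle [ 0.6995417  -0.41661015  0.2       ]
```

View pics/st.png

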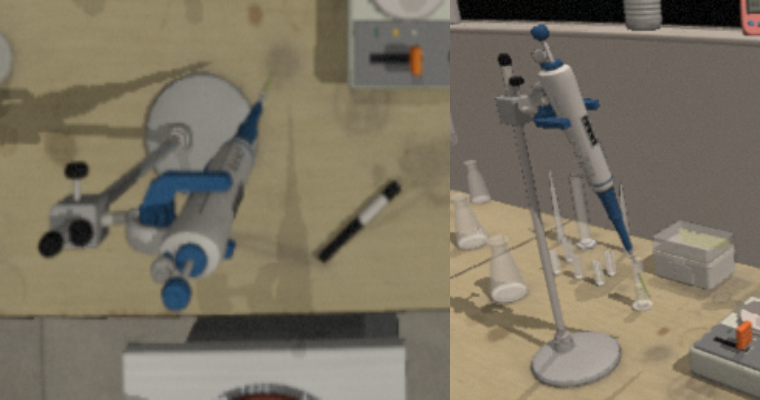

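Emit:
move_arm(rows=[[0,0,-3.5,0,0,-6,-1],[0,0,-3.5,0,0,-6,-1],[0,0,-3.5,0,0,0,-1],[0,0,-3.5,0,0,0,-1],[0,0,-3.5,0,0,0,-1],[-2.6,-1.7,0,0,0,0,-1],[-2.6,-1.7,0,0,0,0,-1],[-2.6,-1.7,0,0,0,0,-1],[-2.6,-1.7,0,0,0,0,-1],[-2.6,-1.7,0,0,0,0,-1],[-2.6,-1.7,0,0,0,0,-1],[-2.6,-1.7,0,0,0,0,-1],[-2.6,-1.7,0,0,0,0,-1],[-2.6,-1.7,0,0,0,0,-1],[-2.6,-1.7,0,0,0,0,-1],[-2.6,-1.7,0,0,0,0,-1],[-2.6,-1.7,0,0,0,0,-1],[0,0,0,0,0,0,-1]])

```text
time: 1.6
tool_pos: [0.4513, 0.3979, 0.4238]
tool_rot: [-0.0, 0.01, 1.0, -0.001]
contact_force: [-0.9, -0.5, -0.4]
gripper_width: -0.001
grasp_force: 0.0
```

```bash
python3 - <<'E'
from h import *
s=manip.state();print(s['tool_pos'],s['tool_rot'],s['gripper_width'],manip.tip_reach,s['contact_force'],s['joint_pos'])
E
```

```text
[0.45127887 0.39787627 0.42384355] [-5.55476311e-05  1.00062056e-02  9.99949069e-01 -1.31596803e-03] -0.0009172981660880752 0.019 [-0.94418302 -0.47129667 -0.36949378] [ 0.5998588  -0.04576028  1.42788271 -0.00213232  1.76106833 -0.95132637]
```

Emit:
move_arm(rows=[[-1.3,-3.3,0,0,0,0,-1],[-1.3,-3.3,0,0,0,0,-1],[-1.3,-3.3,0,0,0,0,-1],[-1.3,-3.3,0,0,0,0,-1],[-1.3,-3.3,0,0,0,0,-1],[-1.3,-3.3,0,0,0,0,-1],[-1.3,-3.3,0,0,0,0,-1],[-1.3,-3.3,0,0,0,0,-1],[-1.3,-3.3,0,0,0,0,-1],[0,-3.4,0,0,0,0,-1],[0,-3.4,0,0,0,0,-1],[0,-3.4,0,0,0,0,-1],[0,-3.4,0,0,0,0,-1],[0,-3.4,0,0,0,0,-1],[0,-3.4,0,0,0,0,-1],[0,-3.4,0,0,0,0,-1]])

```text
time: 2.93
tool_pos: [0.5566, -0.1368, 0.4248]
tool_rot: [-0.0, 0.007, 1.0, 0.0]
contact_force: [0.7, 0.2, 1.2]
gripper_width: 0.002
grasp_force: 0.0
```

Emit:
move_arm(rows=[[1.8,-3.5,0,0,0,0,-1],[1.8,-3.5,0,0,0,0,-1],[1.8,-3.5,0,0,0,0,-1],[1.8,-3.5,0,0,0,0,-1],[1.8,-3.5,0,0,0,0,-1],[1.8,-3.5,0,0,0,0,-1],[1.8,-3.5,0,0,0,0,-1],[0,0,3,0,0,0,-1],[0,0,3,0,0,0,-1],[0,0,3,0,0,0,-1],[0,0,3,0,0,0,-1],[0,0,3,0,0,0,-1],[0,0,3,0,0,0,-1],[0,0,3,0,0,0,-1],[0,0,0,0,0,0,-1]])

```text
time: 4.18
tool_pos: [0.4249, -0.3752, 0.207]
tool_rot: [-0.005, 0.007, 1.0, 0.005]
contact_force: [-1.3, 0.5, -1.7]
gripper_width: 0.002
grasp_force: 0.0
```

```bash
python3 - <<'E'
from h import *
a=snap('scene','pics/s1.png');b=snap('top','pics/t1.png')
s=manip.state();p=s['tool_pos'];print(p,s['contact_force'])
for d in(a,b):print(proj(d,[[p[0],p[1],p[2]-.019],p]).round(1))
A=b['img'][150:290,230:440];B=a['img'][100:300,190:420]
cv2.imwrite('pics/c1.png',np.hstack([cv2.resize(A,(400,267),interpolation=2),cv2.resize(B,(307,267),interpolation=2)]))
E
```

```text
[ 0.42718897 -0.37795419  0.21424373] [ 0.19042419 -0.143888    1.2453672 ]
[[344.4 197.1]
 [345.9 186.5]]
[[385.2 251.8]
 [388.8 252.8]]
```

View pics/c1.png

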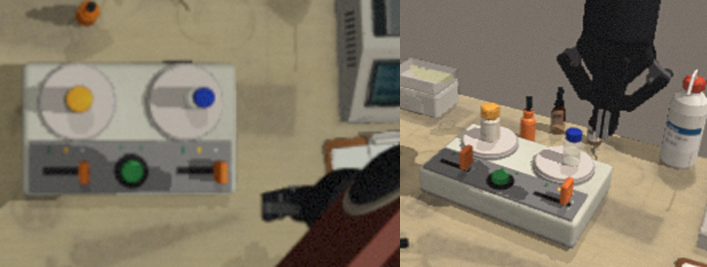

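The right picture shows the shut fingers clear of the vial, to the right of and in front of the right lever; nothing has been disturbed. I'll lower beside the lever.

Emit:
move_arm(rows=[[-1.6,-0.7,0,0,0,0,-1],[0,0,2.5,0,0,0,-1],[0,0,2.5,0,0,0,-1],[0,0,2.5,0,0,0,-1],[0,0,2.5,0,0,0,-1],[0,0,1.5,0,0,0,-1],[0,0,0.8,0,0,0,-1],[0,0,0,0,0,0,-1],[0,0,0,0,0,0,-1],[0,0,0,0,0,0,-1]])

```text
time: 5.12
tool_pos: [0.4447, -0.3874, 0.0951]
tool_rot: [0.001, 0.007, 1.0, -0.002]
contact_force: [0.1, 0.1, 0.6]
gripper_width: -0.002
grasp_force: 0.0
```

```bash
python3 - <<'E'
from h import *
s=manip.state();print(s['tool_pos'],s['tool_rot'],s['contact_force'])
E
```

```text
[ 0.44472937 -0.38741204  0.09509011] [ 0.00146445  0.0071323   0.99997215 -0.00164091] [0.08151142 0.13269646 0.6055405 ]
```

Emit:
move_arm(rows=[[0,0.5,0.5,0,0,0,-1],[0,0.5,0,0,0,0,-1],[0,0.5,0,0,0,0,-1],[0,0.5,0,0,0,0,-1],[0,0.5,0,0,0,0,-1],[0,0.3,0,0,0,0,-1],[0,0.3,0,0,0,0,-1],[0,0,0,0,0,0,-1]])

```text
time: 5.78
tool_pos: [0.4439, -0.3544, 0.0873]
tool_rot: [-0.0, 0.007, 1.0, 0.0]
contact_force: [-0.2, 0.2, 0.6]
gripper_width: 0.002
grasp_force: 0.0
```

Emit:
move_arm(rows=[[0,0.2,0,0,0,0,-1],[0,0.2,0,0,0,0,-1],[0,0.2,0,0,0,0,-1],[0,0,0,0,0,0,-1]])

```text
time: 6.12
tool_pos: [0.444, -0.3497, 0.0874]
tool_rot: [0.0, 0.007, 1.0, -0.001]
contact_force: [0.3, -3.1, -1.9]
gripper_width: -0.001
grasp_force: 1.7
```

Emit:
move_arm(rows=[[0,0.2,0,0,0,0,-1],[0,0.2,0,0,0,0,-1],[0,0.2,0,0,0,0,-1],[0,0.2,0,0,0,0,-1],[0,0.2,0,0,0,0,-1],[0,0.2,0,0,0,0,-1],[0,0.2,0,0,0,0,-1],[0,0.2,0,0,0,0,-1],[0,0.2,0,0,0,0,-1],[0,0,0,0,0,0,-1]])

```text
time: 6.95
tool_pos: [0.4442, -0.3307, 0.0873]
tool_rot: [-0.0, 0.007, 1.0, -0.0]
contact_force: [0.4, -0.8, 0.5]
gripper_width: 0.0
grasp_force: 0.2
```

Emit:
move_arm(rows=[[0,0.2,0,0,0,0,-1],[0,0.2,0,0,0,0,-1],[0,0.2,0,0,0,0,-1],[0,0.2,0,0,0,0,-1],[0,0.2,0,0,0,0,-1],[0,0.2,0,0,0,0,-1],[0,0.2,0,0,0,0,-1],[0,0.2,0,0,0,0,-1],[0,0,0,0,0,0,-1]])

```text
time: 7.7
tool_pos: [0.4444, -0.3142, 0.0872]
tool_rot: [-0.0, 0.007, 1.0, 0.001]
contact_force: [0.6, 0.4, 0.5]
gripper_width: 0.003
grasp_force: 0.0
```

Emit:
move_arm(rows=[[0,0.2,0,0,0,0,-1],[0,0,0,0,0,0,-1]])

```text
time: 7.87
tool_pos: [0.4445, -0.3126, 0.0873]
tool_rot: [-0.0, 0.007, 1.0, 0.0]
contact_force: [0.1, 0.1, 0.8]
gripper_width: -0.004
grasp_force: 0.0
```

Emit:
move_arm(rows=[[0,-1,0,0,0,0,-1],[0,-1,0,0,0,0,-1],[0,-1,0,0,0,0,-1],[0,0,-3,0,0,0,-1],[0,0,-3,0,0,0,-1],[0,0,-2,0,0,0,-1],[0,0,0,0,0,0,-1],[0,0,0,0,0,0,-1]])

```text
time: 8.53
tool_pos: [0.4447, -0.3449, 0.1693]
tool_rot: [0.001, 0.008, 1.0, -0.001]
contact_force: [-1.0, 1.1, -0.2]
gripper_width: -0.002
grasp_force: 0.0
```

```bash
python3 - <<'E'
from h import *
a=snap('scene','pics/s2.png');b=snap('top','pics/t2.png')
s=manip.state();print(s['tool_pos'],s['contact_force'])
A=b['img'][170:262,232:365];B=a['img'][165:285,195:360]
for d,y in((a,-.102),(a,-.062),(b,-.102),(b,-.062)):
    c,q=np.cos(-.0158),np.sin(-.0158);print(proj(d,[.4948-c*.05-q*y,-.2308-q*.05+c*y,.077]).round(1))
cv2.imwrite('pics/c2.png',np.hstack([cv2.resize(A,(399,300),interpolation=2),cv2.resize(B,(400,300),interpolation=2)]))
E
```

```text
[ 0.44350349 -0.34326864  0.16617271] [-0.49018665  0.17128412  0.03538775]
[[314.6 242.8]]
[[294.4 236.1]]
[[346.  239.6]]
[[328.3 239.8]]
```

View pics/c2.png

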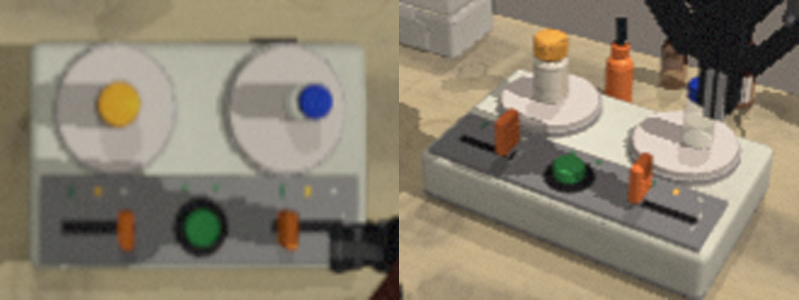

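The right lever is home: its paddle is at top pixel 328.3, exactly where the second stop projects. The left lever hasn't moved. Next is the button.

Emit:
move_arm(rows=[[0,2.5,0,0,0,0,-1],[0,2.5,0,0,0,0,-1],[0,2.5,0,0,0,0,-1],[0,2.5,0,0,0,0,-1],[0,1.3,0,0,0,0,-1],[0,0,0,0,0,0,-1],[0,0,2,0,0,0,-1],[0,0,2,0,0,0,-1],[0,0,1.5,0,0,0,-1],[0,0,0.5,0,0,0,-1],[0,0,0,0,0,0,-1],[0,0,0,0,0,0,-1]])

```text
time: 9.63
tool_pos: [0.4457, -0.2307, 0.1073]
tool_rot: [-0.0, 0.007, 1.0, -0.0]
contact_force: [0.6, -0.2, 1.0]
gripper_width: 0.001
grasp_force: 0.0
```

```bash
python3 - <<'E'
from h import *
s=manip.state();print(s['tool_pos'],s['contact_force'])
E
```

```text
[ 0.4456754  -0.23073983  0.10731561] [ 0.59015075 -0.19536673  1.0021875 ]
```

Emit:
move_arm(rows=[[0,0,0.6,0,0,0,-1],[0,0,0.6,0,0,0,-1],[0,0,0.4,0,0,0,-1],[0,0,0.2,0,0,0,-1],[0,0,0.2,0,0,0,-1],[0,0,0.1,0,0,0,-1],[0,0,0,0,0,0,-1]])

```text
time: 10.22
tool_pos: [0.4457, -0.23, 0.0864]
tool_rot: [-0.0, 0.007, 1.0, 0.0]
contact_force: [-1.8, 0.7, 0.9]
gripper_width: 0.002
grasp_force: 0.8
```

Emit:
move_arm(rows=[[0,0,0.1,0,0,0,-1],[0,0,0.1,0,0,0,-1],[0,0,0,0,0,0,-1]])

```text
time: 10.47
tool_pos: [0.4459, -0.2302, 0.0846]
tool_rot: [0.0, 0.007, 1.0, -0.0]
contact_force: [-1.2, 1.0, 2.8]
gripper_width: 0.003
grasp_force: 1.4
```

Emit:
move_arm(rows=[[0,0,0.1,0,0,0,-1],[0,0,0.1,0,0,0,-1],[0,0,0,0,0,0,-1]])

```text
time: 10.72
tool_pos: [0.4459, -0.2302, 0.0825]
tool_rot: [0.0, 0.007, 1.0, -0.0]
contact_force: [-1.3, 1.3, 4.6]
gripper_width: -0.001
grasp_force: 2.0
```

Emit:
move_arm(rows=[[0,0,0.1,0,0,0,-1],[0,0,0.1,0,0,0,-1],[0,0,0,0,0,0,-1]])

```text
time: 10.97
tool_pos: [0.4459, -0.2302, 0.081]
tool_rot: [0.0, 0.007, 1.0, -0.0]
contact_force: [-2.5, 1.1, 6.7]
gripper_width: 0.003
grasp_force: 3.7
```

Emit:
move_arm(rows=[[0,0,0.1,0,0,0,-1],[0,0,0,0,0,0,-1]])

```text
time: 11.13
tool_pos: [0.446, -0.2303, 0.0809]
tool_rot: [-0.0, 0.007, 1.0, 0.0]
contact_force: [-5.4, 3.0, 11.8]
gripper_width: 0.003
grasp_force: 6.5
```

Emit:
move_arm(rows=[[0,0,-0.5,0,0,0,-1],[0,0,-1,0,0,0,-1],[0,0,-2,0,0,0,-1],[0,0,-3,0,0,0,-1],[0,0,-3,0,0,0,-1],[0,0,-3,0,0,0,-1],[0,0,-3,0,0,0,-1],[0,-3,-1,0,0,0,-1],[0,-3,0,0,0,0,-1],[0,-3,0,0,0,0,-1],[0,-3,0,0,0,0,-1],[0,-3,0,0,0,0,-1],[0,0,0,0,0,0,-1],[0,0,0,0,0,0,-1],[0,0,0,0,0,0,-1]])

```text
time: 12.38
tool_pos: [0.4433, -0.3796, 0.2438]
tool_rot: [-0.0, 0.007, 1.0, 0.001]
contact_force: [-0.2, 0.1, 0.3]
gripper_width: -0.002
grasp_force: 0.0
```

```bash
python3 - <<'E'
from h import *
a=snap('scene','pics/s3.png');b=snap('top','pics/t3.png')
s=manip.state();print(s['tool_pos'],s['contact_force'],s['time'])
A=b['img'][170:262,232:365];B=a['img'][165:285,195:360]
cv2.imwrite('pics/c3.png',np.hstack([cv2.resize(A,(399,300),interpolation=2),cv2.resize(B,(400,300),interpolation=2)]))
E
```

```text
[ 0.4436009  -0.37905792  0.24412302] [0.10349656 0.09944188 0.25777122] 12.4833
```

View pics/c3.png

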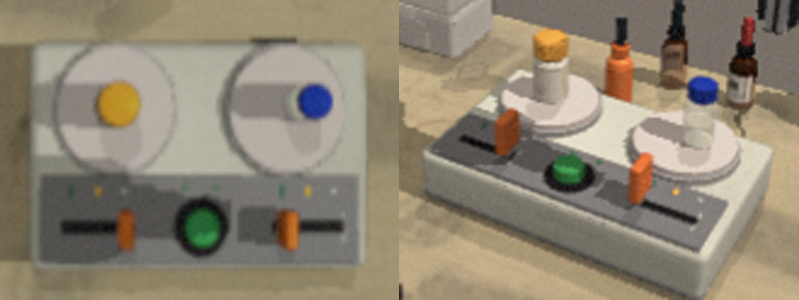

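The press bottomed out (the force jumped to 12 N at full travel). The button is up again at crop pixel (203,228), the right lever is home at (289,230), and the left lever and bottles are unchanged. I'll hand it in.

```bash
python3 -c "
from plant import manip
print(manip.job_done())"
```

```text
the job is handed in; nothing more can be done
None
```

I pushed the lever on the vial's side (the right one) fully home at its second stop, then pressed the green start button and it came back up. Nothing else was moved, and the job was handed in at about 12.5 s; the hand-in returned no verdict.

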